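# Fetch the typebar guide from behind the feed roll and oil tin

## Robot

A 7-joint arm with a two-finger parallel gripper is mounted at the origin on the work surface. World frame = base frame: x ahead of the robot, y to its left, z up, the work surface at z = 0. Lengths are in m, angles in rad, forces in N, time in s.
With the tool pointing down it reaches from about 0.4 to 0.925 m from the base axis. Payload 4.1 kg.
Tool frame: the origin (TCP) lies on the centre line of the jaws, within the pads' length; the fingertips stand 19 mm ahead of it and the grasp point (between the pads) is the TCP; z points along the fingers, y is the line along which they close (so a half turn about z gives the same grasp; the last joint's range is limited). The gripper opens to 85 mm and grips with 20 to 120 N. Pads are 22 mm wide; open, the fingers measure 114 mm over their backs; the gripper's body (76 mm by 85 mm) begins 54 mm behind the grasp point. The pads swing forward as they close: fully open they stand 13 mm farther back than shut.
Start: joints at [1.134, 0.398, 0.045, 1.537, -0.019, 1.207, -0.051], TCP at [0.215, -0.613, 0.25] pointing down, gripper open.
Joint ranges: [-2.82, 2.82], [-0.49, 2.23], [-1.37, 1.46], [0, 2.46], [-1.36, 4.5], [0.23, 2], [-2.94, 2.94]. Speed limits (rad/s): [2.57, 2.57, 3.14, 3.14, 3.14, 3.14, 3.14].

## Interface

Orientations are given as a rotation vector (axis times angle).
In Python, from rig import monitor, imaging, manip gives the robot as it stands. The module is installed in compiled form; this text tells all that it offers.
- The arm moves only by the tool play_rows, never from a script. Its argument "commands" is a list of rows, each a list of 7 numbers: the shift along the tool's x, y, z in cm, then the turn, a rotation vector about the tool's x, y, z in rad, then the gripper command: -1 is fully open, 1 is shut, values between are in proportion. A call has 1 to 5 rows; each row is the pose to reach, as a shift and turn from the pose commanded when the call began, along the tool's axes at that moment; what a row does not reach only later rows make up. A row lasts 1/12 s, in which the tool goes at most 41.7 mm and 7.16 degrees, less where a joint would pass 70% of its speed; a pose out of reach is approached as far as the arm can. A call with a gripper value outside its range is refused whole. The fingers move at their own pace and stop on an object; "squeeze" is the grip in N (left out, the last holds). Time passes only in rows, so rows that repeat a pose let the fingers close. It gives the time, the measured TCP pose, the force, the opening and the grip force at its end, in the units of the state.
- monitor.get_obs(): the state, without advancing time (a new reading comes with each control period).
- imaging.camera(name): name is "scene" or "side" or "wrist"; returns a dict with "pixels" (420x560x3 uint8, blue, green, red), "range_z" (420x560 float32, m along the optical axis (not along the pixel's ray), 0 where there is no reading), "vertical_fov" (degrees; the focal length in pixels is half the picture's height over the tangent of half this angle, whatever the lens; pixels are square), "cx", "cy" (the principal point, pixels), "origin" and "orientation" of the camera in the world. Camera axes: x right, y up, looking along -z (the intrinsics and any distortion apply to the point x, -y, -z); pixel columns grow to the right and rows downward; lengths in m; the calibration is good to about 2 mm. A picture is of the moment at which its call begins.
- manip.hand_in(): hands the job in; it is judged then, once.
The state is a dict: "time_s": time; "qpos": joint angles; "qd": joint speeds; "joint_torque": joint torques, N m; "ee_pos": TCP position; "tool_rot": TCP orientation; "contact_force": force on the tool from outside, world axes, zero at the start; "moment": the same for the moment, N m; "gripper_width": finger opening in m; "grip_force": force on a finger pad.
Only numpy, scipy, OpenCV 4.12 (cv2) and the standard library are available. Lean on these libraries where they do the work, as an engineer would, in place of code of your own. Each camera call takes 0.05 s, during which the arm holds its last target. There are 200 camera calls.

## Task

The chrome typebar guide hangs by its keyhole on the screw of the small rack, with the rubber feed roll and the oil tin standing in its way. Stand the roll and the tin upright on the wooden board, then lift the guide, draw it off over the screw head and stand it upright on its foot inside the square white tray, with nothing resting on the rim; only after that put the roll and the tin back, upright, each on the very spot of the rack where it stood at first. Leave the bending iron and the nickel rocker where they lie.

Things in the scene. Friction and masses are not known exactly. Their poses are not given: they have to be found in the camera images.
- rack: Fixed rack. Steel base 130 (x) x 190 (y) x 8 mm, origin under its centre, z up. Upright board (110 wide, top z=72), front face at x=-30, faces the rack's +x, away from the robot. A screw juts from it along +x at y=0, z=60: shank 6 dia, 8 long; head 14 dia, 5 thick, ends x=-17. Roll and tin stand on the base at x about 30, y about +38 and -38 (either way round), 7 mm before the guide's foot.
- guide_grip (a point): Chrome guide, about 0.2 kg; point: centre of its top grip block, 12 (x) x 26 (y) x 44 mm tall, 84 above its underside. Below: plate 5 thick, 84 wide, top 22 below point; foot flange reaches 32.5 to +x, so it stands alone. Keyhole: 9 mm slot from 34 to 48 below point, then hole 22 wide, 48 to 72 below. Hung, axes match the rack's: raise 18-28 mm (23 best), draw 20+ mm along rack +x, then it is off.
- roll_center (a point): Black rubber feed roll standing on end: rubber body 34 mm diameter, 80 mm tall, with a steel journal 10 mm diameter and 12 mm tall on top; loose. This point is on its axis, half-way up: 46 mm above its underside. z is its axis.
- tin_center (a point): Small closed oil tin of bare metal, standing: body 34 (its x) x 40 (its y) x 72 mm tall, with a brass cap 16 mm diameter and 14 mm tall on top; loose. This point is on its axis, 43 mm above its underside; z up. It stands roughly square to the rack.
- side_board: Fixed plain wooden board lying on the desk, 180 (its x) x 110 (its y) x 12 mm thick; origin at the centre of its underside, z up. The place to stand the roll and the tin meanwhile. On the left or on the right of the rack.
- job_tray: Fixed square white-enamelled tray, 142 x 142 mm outside, floor 5 mm thick, rim walls 5 mm thick and 14 mm high over all (inside 132 x 132 mm); origin at the centre of its underside, z up. The place for the guide, any way round. On the other side of the rack from the board.
- iron_center (a point): Bending iron lying on the desk beyond the rack, bystander: wooden handle 22 mm thick and 90 mm long, steel rod and tip 116 mm long; this point is at the joint of handle and rod, 11 mm above the desk; x runs towards the tip.
- rocker_center (a point): Nickel escapement rocker lying on the desk, bystander: an L-shaped piece 50 x 47 mm, up to 16 mm high; this point is in its long arm, 8 mm above the desk.

How it is judged:
On the way, in this order (a step that is already met when the one before it is completed fails the run):
1. the roll and the tin both stand upright on the wooden board while the guide still hangs on its screw (x of roll_center in the frame of side_board between -0.09 and 0.09 m and y of roll_center in the frame of side_board between -0.055 and 0.055 m and z of roll_center in the frame of side_board between 0.054 and 0.062 m and angle between each of roll_center, tin_center's own z axis and vertical below 0.12 rad and linear speed of each of roll, tin below 0.02 m/s and angular speed of each of roll, tin below 0.2 rad/s and x of tin_center in the frame of side_board between -0.09 and 0.09 m and y of tin_center in the frame of side_board between -0.055 and 0.055 m and z of tin_center in the frame of side_board between 0.051 and 0.059 m and distance of guide_grip from where it was at the start of the episode below 0.015 m), for 0.2 s.
2. the guide stands upright on its foot inside the tray, let go, the roll and the tin still on the wooden board (x of guide_grip in the frame of job_tray between -0.064 and 0.064 m and y of guide_grip in the frame of job_tray between -0.064 and 0.064 m and z of guide_grip in the frame of job_tray between 0.084 and 0.0935 m and angle between each of guide_grip, roll_center, tin_center's own z axis and vertical below 0.12 rad and linear speed of each of guide, roll, tin below 0.02 m/s and angular speed of each of guide, roll, tin below 0.2 rad/s and contact force between guide and the fingers below 0.05 N and x of roll_center in the frame of side_board between -0.09 and 0.09 m and y of roll_center in the frame of side_board between -0.055 and 0.055 m and z of roll_center in the frame of side_board between 0.054 and 0.062 m and x of tin_center in the frame of side_board between -0.09 and 0.09 m and y of tin_center in the frame of side_board between -0.055 and 0.055 m and z of tin_center in the frame of side_board between 0.051 and 0.059 m), for 0.2 s.
At the end, for the whole second after the job is handed in: The guide stands on the tray floor inside the rim, upright within 7 degrees, released and at rest; roll and tin stand upright (within 7 degrees), at rest, each within 15 mm of where it was at the start (x of guide_grip in the frame of job_tray between -0.064 and 0.064 m and y of guide_grip in the frame of job_tray between -0.064 and 0.064 m and z of guide_grip in the frame of job_tray between 0.084 and 0.0935 m and angle between each of guide_grip, roll_center, tin_center's own z axis and vertical below 0.12 rad and linear speed of each of guide, roll, tin below 0.02 m/s and angular speed of each of guide, roll, tin below 0.2 rad/s and contact force between guide and the fingers below 0.05 N and distance of each of roll_center, tin_center from where it was at the start of the episode below 0.015 m); the robot touches nothing.
It fails at once if the bending iron or the rocker was moved by more than 15 mm (distance of any of iron_center, rocker_center from where it was at the start of the episode above 0.015 m).
It also fails if it takes over 141 s, if anything falls off the work surface, if the arm or the gripper's body presses on something with over 40 N, if the wrist force passes 120 N, or if a joint passes its speed limit or range.

## Working session

There is one attempt and no reset: what is moved stays moved. The work goes in short steps, Python scripts to look and compute and a tool call to move; the robot and the scene stay as the last step left them, time stands still between calls to the robot, and variables do not carry over. Pictures are saved under pics/ and viewed, at most 14 in all, crops included, and the job is handed in when it is done.

Besides the shell and the picture viewer there is one more tool, called as name(argument=value, ...) on one line, values as JSON. play_rows: Moves the arm, as the interface text tells. Its arguments: {"type":"object","properties":{"commands":{"type":"array","items":{"type":"array","items":{"type":"number"}}},"squeeze":{"type":"number"}},"required":["commands"]}

```bash
mkdir -p pics; cat > h.py <<'E'
import numpy as np,cv2
from scipy.spatial.transform import Rotation as R
from rig import monitor,imaging,manip
def cam(n):
    c=imaging.camera(n); return c
def cloud(c):
    h,w=c["range_z"].shape; f=h/2/np.tan(np.radians(c["vertical_fov"])/2)
    u,v=np.meshgrid(np.arange(w),np.arange(h)); z=c["range_z"]
    p=np.stack([(u-c["cx"])/f*z,-(v-c["cy"])/f*z,-z],-1)
    o=np.array(c["orientation"]); r=R.from_rotvec(o) if o.shape==(3,) else (R.from_matrix(o) if o.shape==(3,3) else R.from_quat(o))
    P=p@r.as_matrix().T+c["origin"]; P[z==0]=np.nan; return P
E
python3 - <<'E'
from h import *
o=monitor.get_obs(); print({k:np.round(v,3) for k,v in o.items()})
for n in("scene","side"):
    c=cam(n); cv2.imwrite(f"pics/{n}0.png",c["pixels"]); np.savez(f"{n}0.npz",P=cloud(c),px=c["pixels"])
    print(n,{k:v for k,v in c.items() if k not in("pixels","range_z")})
E
```

```text
{'time_s': np.float64(0.0), 'qpos': array([ 1.134,  0.399,  0.045,  1.538, -0.019,  1.207, -0.051]), 'qd': array([-0.001, -0.001, -0.   , -0.001, -0.001, -0.001,  0.001]), 'joint_torque': array([-0.0000e+00, -4.7512e+01,  1.3660e+00, -2.5422e+01,  1.2000e-02,
        1.0000e-02, -0.0000e+00]), 'ee_pos': array([ 0.215, -0.613,  0.249]), 'tool_rot': array([-3.095e+00, -5.280e-01,  1.000e-03]), 'contact_force': array([ 0.905, -0.107,  0.526]), 'moment': array([-0.021, -0.049, -0.003]), 'grip_force': np.float64(0.0), 'gripper_width': np.float64(0.085)}
scene {'vertical_fov': 45.95824908293824, 'cx': 280.51346837108747, 'cy': 201.23335498926463, 'origin': array([ 1.45007825, -0.60744029,  0.84294197]), 'orientation': array([0.84531712, 0.42978852, 0.854827  ])}
side {'vertical_fov': 54.648721463477024, 'cx': 281.8912387019834, 'cy': 207.24233903521983, 'origin': array([ 0.57832115, -0.79464175,  0.71014491]), 'orientation': array([ 0.92414147, -0.0419157 , -0.08111614])}
```

View pics/scene0.png

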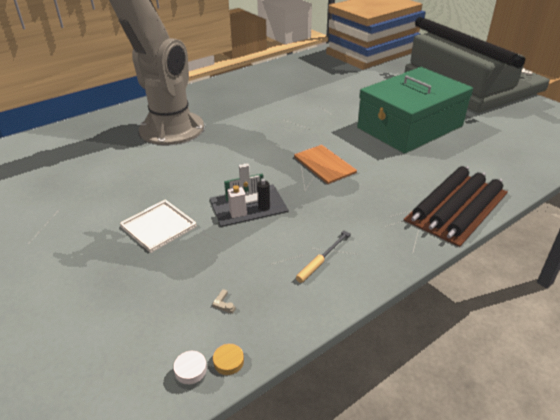

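View pics/side0.png

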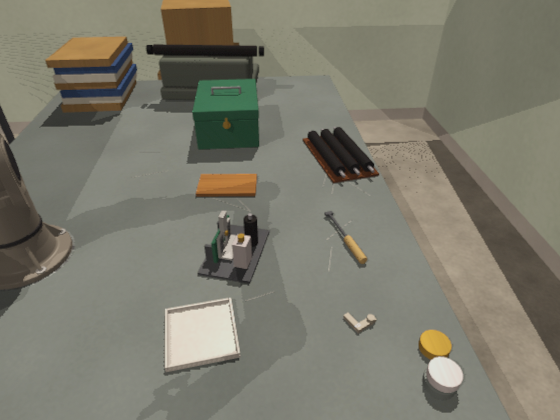

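The scene and side views show the tray at side (200,333), rack (237,245), board (228,185), iron (345,237) and rocker (360,322). I'll measure them from the point clouds.

```bash
python3 - <<'E'
from h import *
def rect(p): 
    r=cv2.minAreaRect((p[:,:2]*1000).astype(np.float32)); return np.round(r[0],1),np.round(r[1],1),round(r[2],1)
B={"scene":dict(tray=(115,195,195,255),rack=(205,290,158,225),board=(290,360,143,185)),
"side":dict(tray=(158,245,293,372),rack=(195,278,205,283),board=(190,264,168,202))}
for n in B:
    d=np.load(n+"0.npz");P=d["P"];px=d["px"]
    print(n,"desk z",np.nanmedian(P[260:290,60:100,2] if n=="scene" else P[380:400,260:320,2]))
    for k,(a,b,c,e) in B[n].items():
        q=P[c:e,a:b].reshape(-1,3); col=px[c:e,a:b].reshape(-1,3).astype(int)
        if k=="tray": m=(q[:,2]>.009)&(q[:,2]<.02)
        if k=="board": m=(q[:,2]>.008)&(q[:,2]<.018)
        if k=="rack": m=(q[:,2]>.004)&(q[:,2]<.012)
        print(k,rect(q[m]),m.sum())
        if k=="rack":
            for zl,zh in((.062,.068),(.07,.078),(.078,.084),(.086,.092),(.093,.097),(.097,.11),(.11,.13),(.13,.2)):
                s=(q[:,2]>zl)&(q[:,2]<zh)
                lab=col[s]; print(zl,zh,s.sum())
            # top view map
            s=q[:,2]>.05
            im=np.zeros((300,300,3),np.uint8); cen=np.nanmean(q[s],0); print("cen",cen)
            o=np.argsort(q[s][:,2])
            for p,cc in zip(q[s][o],col[s][o]):
                i=int(150+(p[0]-cen[0])*1500);j=int(150-(p[1]-cen[1])*1500)
                cv2.circle(im,(i,j),2,tuple(int(x) for x in cc),-1) if 0<=i<300 and 0<=j<300 else 0
            cv2.imwrite(f"pics/top_{n}.png",im)
a=[cv2.imread(f"pics/top_{n}.png") for n in B]
c=[cv2.resize(cv2.imread("pics/scene0.png")[150:230,200:300],(300,240),interpolation=2),cv2.resize(cv2.imread("pics/side0.png")[200:290,190:290],(300,270),interpolation=2)]
im=np.zeros((570,600,3),np.uint8); im[:300,:300]=a[0];im[:300,300:]=a[1];im[300:540,:300]=c[0];im[300:570,300:]=c[1]
cv2.imwrite("pics/m1.png",im)
E
```

```text
scene desk z -0.0017588648963990372
tray (array([ 457.8, -272.3]), array([147.4, 144.1]), 7.3) 345
rack (array([463.5, -13.8]), array([190.7, 319.8]), 72.5) 1065
0.062 0.068 150
0.07 0.078 182
0.078 0.084 101
0.086 0.092 68
0.093 0.097 26
0.097 0.11 47
0.11 0.13 46
0.13 0.2 0
cen [ 0.53410547 -0.04091684  0.07472302]
board (array([502. , 267.4]), array([113.1, 183.9]), 85.0) 1043
side desk z -0.0004950987363822601
tray (array([ 457.3, -271.9]), array([142.3, 145.3]), 8.1) 719
rack (array([527.5, -34. ]), array([194.4, 130.6]), 72.5) 1338
0.062 0.068 116
0.07 0.078 197
0.078 0.084 157
0.086 0.092 104
0.093 0.097 33
0.097 0.11 45
0.11 0.13 57
0.13 0.2 0
cen [ 0.53145584 -0.05132305  0.0759481 ]
board (array([500.6, 265.7]), array([115.8, 180.6]), 84.7) 1181
```

View pics/m1.png

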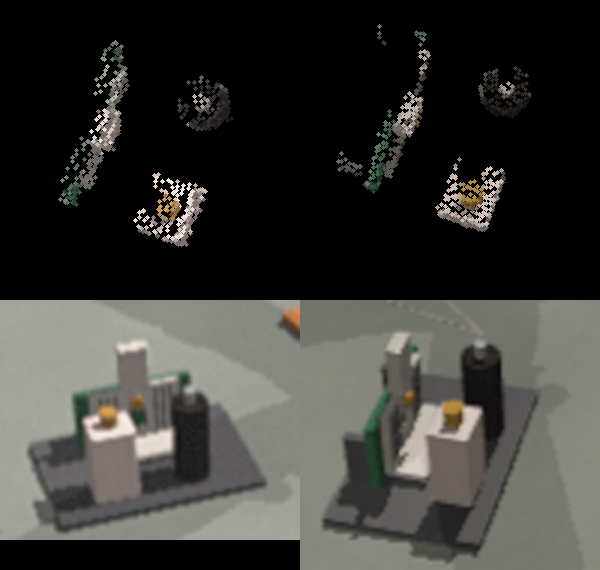

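The roll stands on the rack's +y side (the board side) and the tin on its −y side (the tray side). I'll refine the fits and work out the first approach.

```bash
cat >> h.py <<'E'
def go(target,yaw=None,ty=None):
    """shift(cm, tool axes) and rotvec to reach target; yaw=world angle (deg) of tool y line"""
    o=monitor.get_obs(); r=R.from_rotvec(o["tool_rot"]); M=r.as_matrix()
    sh=M.T@(np.array(target)-o["ee_pos"])*100
    rv=np.zeros(3)
    if yaw is not None:
        best=None
        for a in(yaw,yaw+180):
            y=np.array([np.cos(np.radians(a)),np.sin(np.radians(a)),0]);z=np.array([0,0,-1.]);x=np.cross(y,z)
            v=(r.inv()*R.from_matrix(np.stack([x,y,z],1))).as_rotvec()
            if best is None or np.linalg.norm(v)<np.linalg.norm(best): best=v
        rv=best
    print("t",round(float(o["time_s"]),2),"pos",np.round(o["ee_pos"],4),"q",np.round(o["qpos"],2),"shift",np.round(sh,2),"turn",np.round(rv,3))
E
python3 - <<'E'
from h import *
Rk=np.array([527.5,-34]);th=np.radians(-17.5);ex=np.array([np.cos(th),np.sin(th)]);ey=np.array([-np.sin(th),np.cos(th)])
Q=[]
for n,(a,b,c,e) in dict(scene=(205,290,158,225),side=(195,278,205,283)).items():
    P=np.load(n+"0.npz")["P"][c:e,a:b].reshape(-1,3); 
    r=(P[:,:2]*1000-Rk); l=np.stack([r@ex,r@ey,P[:,2]*1000],1)
    def f(nm,x,y,z,rc=0):
        m=(l[:,0]>x[0])&(l[:,0]<x[1])&(l[:,1]>y[0])&(l[:,1]<y[1])&(l[:,2]>z[0])&(l[:,2]<z[1]); s=l[m]
        if len(s): print(n,nm,m.sum(),"mid",np.round((np.percentile(s,3,0)+np.percentile(s,97,0))/2,1),"mean",np.round(s.mean(0),1), "ext",np.round(np.ptp(s,axis=0),1), np.round(cv2.minAreaRect(s[:,:2].astype(np.float32))[2],1) if rc else "")
    f("rolltop",(5,55),(10,65),(84,92)); f("rollside",(5,55),(10,65),(15,82)); f("journal",(5,55),(10,65),(94,104))
    f("tintop",(5,55),(-65,-12),(76,84),1); f("tinside",(5,55),(-65,-12),(15,76),1);f("cap",(5,55),(-65,-12),(87,98))
    f("grip",(-50,0),(-30,30),(82,125)); f("griptop",(-50,0),(-30,30),(114,125),1); f("board",(-50,0),(-70,70),(66,75))
go([.5675,-.0068,.19],72.5)
E
```

```text
scene rolltop 68 mid [33.6 35.2 87.6] mean [35.2 35.1 86.7] ext [32.4 33.1  7.3] 
scene rollside 252 mid [40.4 34.1 48.7] mean [43.1 32.1 49.3] ext [47.1 34.3 66.6] 
scene journal 13 mid [31.3 35.3 97.1] mean [32.3 35.3 97.4] ext [9.8 9.4 5.5] 
scene tintop 97 mid [ 33.3 -38.9  79.2] mean [ 35.1 -39.   78.8] ext [38.2 40.1  7.6] 85.2
scene tinside 315 mid [ 36.2 -39.4  46.1] mean [ 44.8 -41.   47. ] ext [41.  41.  60.9] 82.6
scene cap 26 mid [ 31.6 -38.1  91.2] mean [ 32.5 -38.6  91.7] ext [13.2 14.6  6.9] 
scene grip 130 mid [-2.320e+01 -1.000e-01  1.013e+02] mean [-21.4  -0.7 102.8] ext [17.4 25.7 38.2] 
scene griptop 33 mid [-23.8  -0.2 117.2] mean [-23.6  -0.4 116.7] ext [17.4 24.   6.7] 3.4
scene board 135 mid [-30.3  -0.9  70.2] mean [-28.8  -0.3  70.1] ext [ 23.2 109.3   8.9] 
side rolltop 87 mid [32.6 33.3 87.4] mean [32.9 31.9 87.4] ext [32.1 32.4  6.8] 
side rollside 223 mid [33.6 26.7 49.5] mean [37.5 23.8 53.7] ext [33.6 23.1 66.1] 
side journal 12 mid [32.5 34.3 98. ] mean [32.7 33.7 98.8] ext [7.7 9.  7. ] 
side tintop 141 mid [ 31.5 -39.6  79.5] mean [ 33.1 -44.1  79.4] ext [34.5 41.   7.8] 1.1
side tinside 359 mid [ 32.  -42.7  45. ] mean [ 35.8 -52.4  45.9] ext [36.2 41.6 60.6] 44.7
side cap 38 mid [ 31.6 -39.3  91.8] mean [ 31.2 -40.5  92.4] ext [16.6 16.4  8. ] 
side grip 129 mid [-24.7  -1.7 102.2] mean [-23.3  -4.9 105.1] ext [12.8 28.1 37.8] 
side griptop 45 mid [-24.7  -1.6 117.2] mean [-24.4  -1.9 117.8] ext [11.5 27.8  5.7] 88.1
side board 117 mid [-29.5  -0.9  70.6] mean [-29.6 -15.4  71. ] ext [ 22.5 109.1   8.8] 
t 0.1 pos [ 0.2153 -0.6127  0.2494] q [ 1.13  0.4   0.05  1.54 -0.02  1.21 -0.05] shift [ 53.32 -45.48   6.01] turn [-0.002  0.001  0.643]
```

play_rows(commands=[[4, -3.4, 0, 0, 0, 0.12, -0.3], [8, -6.8, 0, 0, 0, 0.24, -0.3], [12, -10.2, 0, 0, 0, 0.36, -0.3], [16, -13.6, 0, 0, 0, 0.48, -0.3], [53.3, -45.5, 0, 0, 0, 0.64, -0.3]])

```text
time_s: 0.52
ee_pos: [0.3188, -0.4352, 0.2499]
tool_rot: [-3.115, 0.404, 0.001]
contact_force: [1.0, 0.7, 0.4]
gripper_width: 0.0556
grip_force: 0.0
```

```bash
python3 -c "
from h import *
go([.5685,-.0102,.22],72.5)"
```

```text
t 0.52 pos [ 0.3188 -0.4352  0.2499] q [ 0.82  0.2   0.05  1.8  -0.01  1.14 -0.96] shift [ 13.28 -47.47   3.02] turn [-0.001  0.     0.047]
```

play_rows(commands=[[13.3, -47.4, 3, 0, 0, 0.047, -0.3], [13.3, -47.4, 3, 0, 0, 0.047, -0.3], [13.3, -47.4, 3, 0, 0, 0.047, -0.3], [13.3, -47.4, 3, 0, 0, 0.047, -0.3], [13.3, -47.4, 3, 0, 0, 0.047, -0.3]])

```text
time_s: 0.93
ee_pos: [0.4229, -0.2558, 0.2374]
tool_rot: [3.106, -0.469, -0.0]
contact_force: [0.7, -0.3, -0.1]
gripper_width: 0.0554
grip_force: 0.0
```

```bash
python3 -c "
from h import *
go([.5685,-.0102,.22],72.5)"
```

```text
t 0.93 pos [ 0.4229 -0.2558  0.2374] q [ 0.55  0.13 -0.1   1.91  0.02  1.1  -1.43] shift [  6.65 -27.76   1.74] turn [0.    0.    0.005]
```

play_rows(commands=[[6.7, -27.8, 1.7, 0, 0, 0, -0.3], [6.7, -27.8, 1.7, 0, 0, 0, -0.3], [6.7, -27.8, 1.7, 0, 0, 0, -0.3], [6.7, -27.8, 1.7, 0, 0, 0, -0.3], [6.7, -27.8, 1.7, 0, 0, 0, -0.3]])

```text
time_s: 1.35
ee_pos: [0.5292, -0.0772, 0.225]
tool_rot: [3.106, -0.469, -0.0]
contact_force: [1.0, -0.1, -0.7]
gripper_width: 0.0554
grip_force: 0.0
```

```bash
python3 -c "
from h import *
go([.5685,-.0102,.22],72.5)"
```

```text
t 1.35 pos [ 0.5292 -0.0772  0.225 ] q [ 0.28  0.22 -0.25  1.84  0.06  1.09 -1.86] shift [ 1.77 -7.56  0.5 ] turn [0.    0.    0.005]
```

play_rows(commands=[[1.77, -7.56, 0.5, 0, 0, 0.005, -0.3], [1.77, -7.56, 0.5, 0, 0, 0.005, -0.3], [1.77, -7.56, 0.5, 0, 0, 0.005, -0.3]])

```text
time_s: 1.6
ee_pos: [0.5705, -0.0022, 0.2197]
tool_rot: [-3.102, 0.458, -0.001]
contact_force: [0.4, 0.4, -0.2]
gripper_width: 0.0556
grip_force: 0.0
```

```bash
python3 - <<'E'
from h import *
go([.5685,-.0102,.072],72.5)
c=cam("wrist"); cv2.imwrite("pics/w1.png",c["pixels"]); P=cloud(c); np.savez("w1.npz",P=P)
Rk=np.array([527.5,-34]);th=np.radians(-17.5);ex=np.array([np.cos(th),np.sin(th)]);ey=np.array([-np.sin(th),np.cos(th)])
q=P.reshape(-1,3)*1000; r=q[:,:2]-Rk; l=np.stack([r@ex,r@ey,q[:,2]],1)
def f(nm,x,y,z):
    m=(l[:,0]>x[0])&(l[:,0]<x[1])&(l[:,1]>y[0])&(l[:,1]<y[1])&(l[:,2]>z[0])&(l[:,2]<z[1]); s=l[m]
    if len(s)>5: 
        b=cv2.minAreaRect(s[:,:2].astype(np.float32)); w=np.round((np.percentile(s,2,0)+np.percentile(s,98,0))/2,1)
        print(nm,len(s),w,"ext",np.round(np.ptp(s,axis=0),1),np.round(b[0],1),round(b[2],1),"world",np.round(Rk+w[0]*ex+w[1]*ey,1))
f("rolltop",(5,60),(5,65),(85,91)); f("journal",(5,60),(10,65),(96,105)); f("tintop",(5,60),(-65,-12),(77,84)); f("cap",(5,60),(-65,-12),(89,98)); f("griptop",(-50,0),(-30,30),(115,125)); f("base",(-80,80),(-110,110),(4,12))
E
```

```text
t 1.6 pos [ 0.5705 -0.0022  0.2197] q [ 0.18  0.29 -0.3   1.76  0.09  1.1  -2.01] shift [ 0.05  0.92 14.76] turn [-0.006  0.     0.012]
rolltop 911 [31.1 36.5 88.5] ext [33.4 32.6  5.4] [31.  36.5] 39.3 world [568.1  -8.5]
journal 114 [30.9 36.6 99.5] ext [9.9 8.8 6.1] [30.9 36.6] 89.3 world [568.   -8.4]
tintop 1197 [ 30.2 -36.8  80.1] ext [34.8 41.1  6.8] [ 29.9 -37.2] 88.1 world [545.2 -78.2]
cap 292 [ 30.  -36.9  92.8] ext [15.7 16.   7.9] [ 29.9 -36.9] 45.9 world [545.  -78.2]
griptop 266 [-25.8   6.9 118. ] ext [13.2 16.   6.1] [-25.8   6.9] 85.8 world [505.  -19.7]
base 8732 [1.2 1.7 8.6] ext [130.4 190.7   7.9] [-1.3  1.4] 89.9 world [529.2 -32.7]
```

View pics/w1.png

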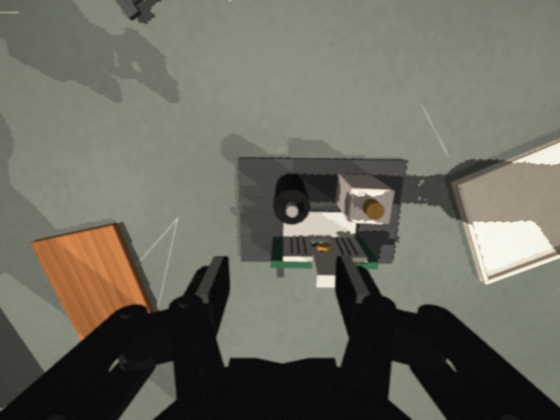

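The wrist view shows the roll at (292,200), the tin at (365,200) and the guide block at (325,265), with nothing in the jaws' way. Next I settle over the roll.

play_rows(commands=[[0, 0.7, 0, 0, 0, 0, -0.3], [0, 0.7, 0, 0, 0, 0, -0.3], [0, 0.7, 0, 0, 0, 0, -0.3]])

```text
time_s: 1.9
ee_pos: [0.5652, -0.0216, 0.2201]
tool_rot: [3.103, -0.483, -0.001]
contact_force: [-1.4, -0.4, -0.1]
gripper_width: 0.0561
grip_force: 0.0
```

```bash
python3 -c "
from h import *
go([.568,-.0085,.072],72.5)"
```

```text
t 1.9 pos [ 0.5652 -0.0216  0.2201] q [ 0.19  0.28 -0.28  1.77  0.09  1.1  -2.  ] shift [-0.13 -1.36 14.81] turn [ 0.002  0.    -0.004]
```

play_rows(commands=[[0, 0, 0, 0, 0, 0, -0.3], [0, 0, 0, 0, 0, 0, -0.3], [0, 0, 0, 0, 0, 0, -0.3], [0, 0, 0, 0, 0, 0, -0.3]])

```text
time_s: 2.23
ee_pos: [0.5659, -0.019, 0.2204]
tool_rot: [3.105, -0.478, 0.0]
contact_force: [0.6, 0.4, -0.3]
gripper_width: 0.0555
grip_force: 0.0
```

```bash
python3 -c "
from h import *
go([.568,-.0085,.072],72.5)"
```

```text
t 2.23 pos [ 0.5659 -0.019   0.2204] q [ 0.19  0.28 -0.28  1.77  0.09  1.1  -2.  ] shift [-0.12 -1.06 14.84] turn [ 0. -0.  0.]
```

play_rows(commands=[[-0.12, -1.06, 3, 0, 0, 0, -0.3], [-0.12, -1.06, 6, 0, 0, 0, -0.3], [-0.12, -1.06, 8, 0, 0, 0, -0.3], [-0.12, -1.06, 9, 0, 0, 0, -0.3], [-0.12, -1.06, 9, 0, 0, 0, -0.3]])

```text
time_s: 2.65
ee_pos: [0.5663, -0.0084, 0.1279]
tool_rot: [3.104, -0.477, -0.008]
contact_force: [-0.0, 0.5, 0.6]
gripper_width: 0.0556
grip_force: 0.0
```

```bash
python3 -c "
from h import *
go([.568,-.0085,.072],72.5)"
```

```text
t 2.65 pos [ 0.5663 -0.0084  0.1279] q [ 0.16  0.39 -0.28  1.86  0.13  0.92 -2.05] shift [ 0.19 -0.05  5.59] turn [0.002 0.005 0.001]
```

play_rows(commands=[[0.1, 0, 2.5, 0, 0, 0, -0.3], [0.1, 0, 4.5, 0, 0, 0, -0.3], [0.1, 0, 5.7, 0, 0, 0, -0.3], [0.1, 0, 5.7, 0, 0, 0, -0.3], [0.1, 0, 5.7, 0, 0, 0, -0.3]])

```text
time_s: 3.07
ee_pos: [0.5696, -0.0086, 0.074]
tool_rot: [-3.105, 0.477, -0.001]
contact_force: [0.6, -0.5, 0.5]
gripper_width: 0.0553
grip_force: 0.0
```

play_rows(commands=[[0, 0, 0, 0, 0, 0, 0], [0, 0, 0, 0, 0, 0, 0.3], [0, 0, 0, 0, 0, 0, 0.6], [0, 0, 0, 0, 0, 0, 0.6], [0, 0, 0, 0, 0, 0, 0.6]], squeeze=40)

```text
time_s: 3.48
ee_pos: [0.5704, -0.0087, 0.075]
tool_rot: [-3.105, 0.477, -0.005]
contact_force: [-0.5, -0.1, 5.5]
gripper_width: 0.0335
grip_force: 39.6
```

```bash
python3 -c "
from h import *
go([.568,-.0085,.20],72.5)
go([.546,.262,.20],72.5)
print(monitor.get_obs()['grip_force'])"
```

```text
t 3.48 pos [ 0.5704 -0.0087  0.075 ] q [ 0.15  0.46 -0.27  1.89  0.16  0.81 -2.08] shift [ -0.19   0.05 -12.5 ] turn [-0.001 -0.003  0.   ]
t 3.48 pos [ 0.5704 -0.0087  0.075 ] q [ 0.15  0.46 -0.27  1.89  0.16  0.81 -2.08] shift [-10.42 -25.09 -12.51] turn [-0.001 -0.003  0.   ]
39.61661696434021
```

play_rows(commands=[[0, 0, -2, 0, 0, 0, 0.6], [0, 0, -5, 0, 0, 0, 0.6], [0, 0, -8, 0, 0, 0, 0.6], [0, -1.5, -10.5, 0, 0, 0, 0.6], [-1, -4.5, -12, 0, 0, 0, 0.6]])

```text
time_s: 3.9
ee_pos: [0.5752, 0.0322, 0.1965]
tool_rot: [3.1, -0.49, 0.009]
contact_force: [1.0, -1.2, -0.4]
gripper_width: 0.033
grip_force: 40.0
```

play_rows(commands=[[-1.4, -3.5, -0.5, 0, 0, 0, 0.6], [-2.8, -7, -0.5, 0, 0, 0, 0.6], [-4.2, -10.5, -0.5, 0, 0, 0, 0.6], [-5.6, -14, -0.5, 0, 0, 0, 0.6], [-7, -17, -0.5, 0, 0, 0, 0.6]])

```text
time_s: 4.32
ee_pos: [0.5565, 0.2233, 0.1985]
tool_rot: [-3.105, 0.475, -0.0]
contact_force: [0.8, 0.7, -1.8]
gripper_width: 0.0328
grip_force: 40.0
```

```bash
python3 -c "
from h import *
go([.546,.262,.20],72.5)
print(monitor.get_obs()['grip_force'])"
```

```text
t 4.32 pos [0.5565 0.2233 0.1985] q [-0.16  0.37 -0.38  1.71  0.15  1.09 -2.46] shift [-2.16 -3.38 -0.15] turn [-0.001  0.     0.002]
40.04209756851196
```

play_rows(commands=[[-2, -2.5, 0, 0, 0, 0, 0.6], [-2, -2.9, 0, 0, 0, 0, 0.6], [-2, -2.9, 0, 0, 0, 0, 0.6], [-2, -2.9, 2, 0, 0, 0, 0.6], [-2, -2.9, 4, 0, 0, 0, 0.6]])

```text
time_s: 4.73
ee_pos: [0.5484, 0.253, 0.159]
tool_rot: [-3.104, 0.48, -0.005]
contact_force: [-0.2, -1.1, -2.2]
gripper_width: 0.033
grip_force: 40.1
```

play_rows(commands=[[0, 0, 1, 0, 0, 0, 0.6], [0, 0, 2, 0, 0, 0, 0.6], [0, 0, 3, 0, 0, 0, 0.6], [0, 0, 3, 0, 0, 0, 0.6], [0, 0, 3, 0, 0, 0, 0.6]])

```text
time_s: 5.15
ee_pos: [0.5469, 0.2538, 0.1281]
tool_rot: [3.105, -0.478, -0.001]
contact_force: [0.4, 0.1, -1.5]
gripper_width: 0.0331
grip_force: 40.1
```

```bash
python3 -c "
from h import *
go([.546,.262,.0795],72.5)
c=cam('wrist')
c=cam('side'); cv2.imwrite('pics/s1.png',cv2.resize(c['pixels'][100:310,150:430],None,fx=2,fy=2)); P=cloud(c)
np.savez('s1.npz',P=P)
"
```

```text
t 5.15 pos [0.5469 0.2538 0.1281] q [-0.22  0.45 -0.37  1.77  0.2   0.96 -2.55] shift [-0.33 -0.76  4.86] turn [0.001 0.    0.   ]
```

View pics/s1.png

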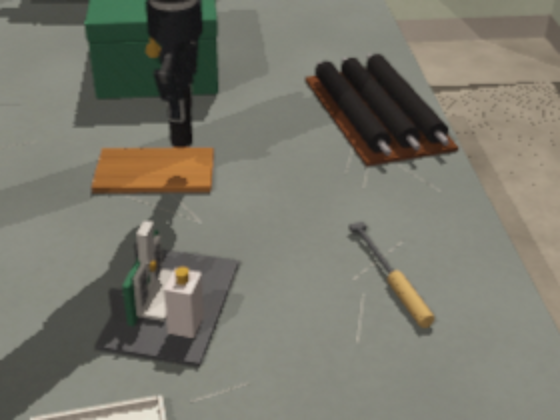

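The roll is held upright over the board, at (180,130) in this crop. The guide still hangs and the tin is untouched. Now I lower it.

play_rows(commands=[[-0.2, -0.4, 1.5, 0, 0, 0, 0.6], [-0.2, -0.6, 3, 0, 0, 0, 0.6], [-0.2, -0.6, 4, 0, 0, 0, 0.6], [-0.2, -0.6, 4.6, 0, 0, 0, 0.6], [-0.2, -0.6, 4.6, 0, 0, 0, 0.6]])

```text
time_s: 5.67
ee_pos: [0.5462, 0.2599, 0.0812]
tool_rot: [3.104, -0.477, -0.002]
contact_force: [-0.4, 0.4, -1.5]
gripper_width: 0.033
grip_force: 40.1
```

play_rows(commands=[[0, 0, 0, 0, 0, 0, 0.6], [0, 0, 0.15, 0, 0, 0, 0.6], [0, 0, 0.3, 0, 0, 0, 0.6], [0, 0, 0.3, 0, 0, 0, 0.6]])

```text
time_s: 6.0
ee_pos: [0.547, 0.2605, 0.0796]
tool_rot: [-3.105, 0.477, -0.001]
contact_force: [-0.3, 0.8, -0.9]
gripper_width: 0.033
grip_force: 40.1
```

play_rows(commands=[[0, 0, 0.1, 0, 0, 0, 0.6], [0, 0, 0.15, 0, 0, 0, 0.6], [0, 0, 0.15, 0, 0, 0, 0.6], [0, 0, 0.15, 0, 0, 0, 0.6]])

```text
time_s: 6.33
ee_pos: [0.5472, 0.2606, 0.0791]
tool_rot: [-3.105, 0.477, -0.002]
contact_force: [-1.6, -1.2, 5.7]
gripper_width: 0.0328
grip_force: 40.7
```

play_rows(commands=[[0, 0, 0, 0, 0, 0, 0.1], [0, 0, 0, 0, 0, 0, -0.1], [0, 0, 0, 0, 0, 0, -0.3], [0, 0, 0, 0, 0, 0, -0.4], [0, 0, 0, 0, 0, 0, -0.4]])

```text
time_s: 6.75
ee_pos: [0.5467, 0.2605, 0.0776]
tool_rot: [3.105, -0.477, -0.0]
contact_force: [-0.1, 0.7, 0.3]
gripper_width: 0.0597
grip_force: 0.0
```

play_rows(commands=[[0, 0, -2, 0, 0, 0, -0.4], [0, 0, -5, 0, 0, 0, -0.4], [0, 0, -8, 0, 0, 0, -0.4], [0, 0, -11, 0, 0, 0, -0.4], [0, 0, -12, 0, 0, 0, -0.4]])

```text
time_s: 7.17
ee_pos: [0.5489, 0.262, 0.2026]
tool_rot: [-3.101, 0.476, -0.01]
contact_force: [0.5, 0.9, 0.0]
gripper_width: 0.0596
grip_force: 0.0
```

```bash
python3 -c "
from h import *
go([.545,-.0783,.20],72.5)"
```

```text
t 7.17 pos [0.5489 0.262  0.2026] q [-0.21  0.38 -0.39  1.69  0.16  1.09 -2.53] shift [ 9.84 32.58  0.14] turn [-0.005 -0.006  0.001]
```

play_rows(commands=[[1, 3, 0, 0, 0, 0, -0.4], [2.2, 6.9, 0, 0, 0, 0, -0.4], [3.4, 10.8, 0, 0, 0, 0, -0.4], [4.6, 14.7, 0, 0, 0, 0, -0.4], [5.8, 18.6, 0, 0, 0, 0, -0.4]])

```text
time_s: 7.58
ee_pos: [0.5456, 0.0638, 0.1973]
tool_rot: [3.105, -0.476, -0.001]
contact_force: [2.2, 1.2, 0.4]
gripper_width: 0.0598
grip_force: 0.0
```

play_rows(commands=[[1.2, 3.9, 0, 0, 0, 0, -0.4], [2.4, 7.8, 0, 0, 0, 0, -0.4], [3.4, 11.3, 0, 0, 0, 0, -0.4], [4, 13.5, 0, 0, 0, 0, -0.4], [4, 13.8, 0, 0, 0, 0, -0.4]])

```text
time_s: 8.0
ee_pos: [0.5419, -0.085, 0.197]
tool_rot: [3.099, -0.491, -0.001]
contact_force: [-0.1, -0.9, 0.1]
gripper_width: 0.0597
grip_force: 0.0
```

play_rows(commands=[[0, 0, 0, 0, 0, 0, -0.4], [0, 0, 0, 0, 0, 0, -0.4], [0, 0, 0, 0, 0, 0, -0.4]])

```text
time_s: 8.25
ee_pos: [0.5431, -0.0756, 0.1976]
tool_rot: [-3.105, 0.472, 0.0]
contact_force: [-0.4, 0.7, 0.5]
gripper_width: 0.0599
grip_force: 0.0
```

```bash
python3 - <<'E'
from h import *
go([.545,-.0783,.065],72.5)
c=cam("wrist"); cv2.imwrite("pics/w2.png",c["pixels"]); P=cloud(c)
Rk=np.array([527.5,-34]);th=np.radians(-17.5);ex=np.array([np.cos(th),np.sin(th)]);ey=np.array([-np.sin(th),np.cos(th)])
q=P.reshape(-1,3)*1000; r=q[:,:2]-Rk; l=np.stack([r@ex,r@ey,q[:,2]],1)
def f(nm,x,y,z):
    m=(l[:,0]>x[0])&(l[:,0]<x[1])&(l[:,1]>y[0])&(l[:,1]<y[1])&(l[:,2]>z[0])&(l[:,2]<z[1]); s=l[m]
    if len(s)>5: 
        b=cv2.minAreaRect(s[:,:2].astype(np.float32)); w=np.round((np.percentile(s,2,0)+np.percentile(s,98,0))/2,1)
        print(nm,len(s),w,"ext",np.round(np.ptp(s,axis=0),1),np.round(b[0],1),round(b[2],1),"world",np.round(Rk+w[0]*ex+w[1]*ey,1))
f("tintop",(5,60),(-65,-12),(77,84)); f("cap",(5,60),(-65,-12),(89,98)); f("griptop",(-50,0),(-30,30),(115,125));f("grip",(-50,0),(-30,30),(85,125)); f("base",(-80,80),(-110,110),(4,12))
E
```

```text
t 8.25 pos [ 0.5431 -0.0756  0.1976] q [ 0.27  0.27 -0.25  1.84  0.08  1.04 -1.88] shift [ 0.27  0.21 13.26] turn [-0.001  0.     0.004]
tintop 1413 [ 30.5 -37.3  80.3] ext [34.7 40.3  5.8] [ 30.2 -37.3] 87.9 world [545.4 -78.7]
cap 327 [ 30.3 -37.   93.1] ext [15.9 15.5  7.2] [ 30.1 -37.4] 0.1 world [545.3 -78.4]
griptop 462 [-25.8  -0.5 118. ] ext [13.3 22.9  5.8] [-26.   -0.2] 88.8 world [502.7 -26.7]
grip 1003 [-25.7   0.5 103.3] ext [13.3 25.9 35.8] [-25.9   1.4] 89.9 world [503.1 -25.8]
base 11840 [1.9 1.4 8.6] ext [129.9 190.6   7.7] [-1.1  1.6] 89.8 world [529.7 -33.2]
```

play_rows(commands=[[0.2, 0.2, 3, 0, 0, 0, -0.4], [0.2, 0.2, 6.5, 0, 0, 0, -0.4], [0.2, 0.2, 9.5, 0, 0, 0, -0.4], [0.2, 0.2, 11.5, 0, 0, 0, -0.4], [0.2, 0.2, 12.5, 0, 0, 0, -0.4]])

```text
time_s: 8.72
ee_pos: [0.5424, -0.0785, 0.0698]
tool_rot: [-3.105, 0.472, 0.008]
contact_force: [0.8, 0.8, -0.7]
gripper_width: 0.0599
grip_force: 0.0
```

play_rows(commands=[[0, 0, 0.5, 0, 0, 0, -0.4], [0, 0, 0.5, 0, 0, 0, -0.4], [0, 0, 0.5, 0, 0, 0, -0.4]])

```text
time_s: 8.97
ee_pos: [0.5454, -0.08, 0.0689]
tool_rot: [-3.105, 0.476, -0.003]
contact_force: [-0.2, 0.4, -0.2]
gripper_width: 0.0598
grip_force: 0.0
```

play_rows(commands=[[0, 0, 0, 0, 0, 0, -0.1], [0, 0, 0, 0, 0, 0, 0.1], [0, 0, 0, 0, 0, 0, 0.4], [0, 0, 0, 0, 0, 0, 0.5], [0, 0, 0, 0, 0, 0, 0.5]], squeeze=40)

```text
time_s: 9.38
ee_pos: [0.5457, -0.0804, 0.0694]
tool_rot: [-3.105, 0.477, -0.005]
contact_force: [-0.5, 0.8, 6.3]
gripper_width: 0.0395
grip_force: 40.3
```

play_rows(commands=[[0, 0, -2, 0, 0, 0, 0.5], [0, 0, -5, 0, 0, 0, 0.5], [0, 0, -8.5, 0, 0, 0, 0.5], [0, 0, -11.5, 0, 0, 0, 0.5], [0, -0.5, -12.5, 0, 0, 0, 0.5]])

```text
time_s: 9.8
ee_pos: [0.548, -0.0771, 0.1976]
tool_rot: [3.104, -0.48, 0.013]
contact_force: [0.6, -0.4, -0.9]
gripper_width: 0.0393
grip_force: 41.0
```

play_rows(commands=[[-1.5, -2.5, 0, 0, 0, 0, 0.5], [-3.5, -5.7, 0, 0, 0, 0, 0.5], [-5.6, -9, 0, 0, 0, 0, 0.5], [-7.6, -12.2, 0, 0, 0, 0, 0.5], [-9.6, -15.5, 0, 0, 0, 0, 0.5]])

```text
time_s: 10.22
ee_pos: [0.4993, 0.1023, 0.1919]
tool_rot: [3.104, -0.478, -0.002]
contact_force: [0.2, 1.2, -1.9]
gripper_width: 0.0397
grip_force: 40.9
```

play_rows(commands=[[-2, -3.2, 0, 0, 0, 0, 0.5], [-4.1, -6.5, 0, 0, 0, 0, 0.5], [-6.2, -9.9, 0, 0, 0, 0, 0.5], [-8, -12.7, 0, 0, 0, 0, 0.5], [-9.5, -14.7, 0, 0, 0, 0, 0.5]])

```text
time_s: 10.63
ee_pos: [0.4522, 0.2734, 0.1921]
tool_rot: [-3.105, 0.471, 0.002]
contact_force: [-0.1, -0.3, -1.9]
gripper_width: 0.0397
grip_force: 40.9
```

play_rows(commands=[[0, 0, 2, 0, 0, 0, 0.5], [0, 0, 5, 0, 0, 0, 0.5], [0, 0, 7, 0, 0, 0, 0.5], [0, 0, 7, 0, 0, 0, 0.5], [0, 0, 7, 0, 0, 0, 0.5]])

```text
time_s: 11.05
ee_pos: [0.453, 0.2691, 0.1214]
tool_rot: [3.103, -0.476, -0.005]
contact_force: [-0.3, -0.0, -1.6]
gripper_width: 0.0395
grip_force: 40.8
```

```bash
python3 -c "
from h import *
go([.456,.270,.0732],72.5)"
```

```text
t 11.05 pos [0.453  0.2691 0.1214] q [-0.24  0.35 -0.45  1.95  0.19  0.89 -2.67] shift [ 0.27 -0.18  4.82] turn [0.003 0.003 0.001]
```

play_rows(commands=[[0.1, 0, 1.5, 0, 0, 0, 0.5], [0.1, 0, 3, 0, 0, 0, 0.5], [0.1, 0, 4, 0, 0, 0, 0.5], [0.1, 0, 4.5, 0, 0, 0, 0.5], [0.1, 0, 4.5, 0, 0, 0, 0.5]])

```text
time_s: 11.47
ee_pos: [0.455, 0.2692, 0.0775]
tool_rot: [3.105, -0.477, -0.001]
contact_force: [0.2, -0.0, -2.1]
gripper_width: 0.0399
grip_force: 40.9
```

play_rows(commands=[[0, 0, 0, 0, 0, 0, 0.5], [0, 0, 0.1, 0, 0, 0, 0.5], [0, 0, 0.25, 0, 0, 0, 0.5], [0, 0, 0.25, 0, 0, 0, 0.5], [0, 0, 0.25, 0, 0, 0, 0.5]])

```text
time_s: 11.88
ee_pos: [0.4553, 0.2695, 0.0755]
tool_rot: [-3.105, 0.477, -0.001]
contact_force: [-0.1, 0.1, -1.7]
gripper_width: 0.0396
grip_force: 40.9
```

play_rows(commands=[[0, 0, 0.1, 0, 0, 0, 0.5], [0, 0, 0.2, 0, 0, 0, 0.5], [0, 0, 0.25, 0, 0, 0, 0.5], [0, 0, 0.25, 0, 0, 0, 0.5], [0, 0, 0.25, 0, 0, 0, 0.5]])

```text
time_s: 12.3
ee_pos: [0.4555, 0.2695, 0.0734]
tool_rot: [3.105, -0.477, 0.001]
contact_force: [-0.8, -1.3, 5.1]
gripper_width: 0.0394
grip_force: 41.5
```

Touchdown. I release and rise.

play_rows(commands=[[0, 0, 0, 0, 0, 0, -0.1], [0, 0, 0, 0, 0, 0, -0.2], [0, 0, 0, 0, 0, 0, -0.4], [0, 0, 0, 0, 0, 0, -0.5], [0, 0, 0, 0, 0, 0, -0.5]])

```text
time_s: 12.72
ee_pos: [0.4552, 0.2694, 0.0726]
tool_rot: [3.105, -0.477, -0.0]
contact_force: [-0.3, 0.7, 0.1]
gripper_width: 0.0642
grip_force: 0.0
```

play_rows(commands=[[0, 0, -2, 0, 0, 0, -0.5], [0, 0, -5, 0, 0, 0, -0.5], [0, 0, -8, 0, 0, 0, -0.5], [0, 0, -11, 0, 0, 0, -0.5], [0, 0, -12.5, 0, 0, 0, -0.5]])

```text
time_s: 13.13
ee_pos: [0.4565, 0.2706, 0.2014]
tool_rot: [-3.102, 0.476, -0.007]
contact_force: [1.0, -0.1, 0.5]
gripper_width: 0.0643
grip_force: 0.0
```

```bash
python3 - <<'E'
from h import *
go([.503,-.0262,.20],72.5)
c=cam('side'); cv2.imwrite('pics/s2.png',cv2.resize(c['pixels'][100:310,150:430],None,fx=2,fy=2))
E
```

```text
t 13.13 pos [0.4565 0.2706 0.2014] q [-0.21  0.25 -0.47  1.87  0.13  1.04 -2.61] shift [13.34 26.91  0.08] turn [-0.004 -0.004  0.001]
```

View pics/s2.png

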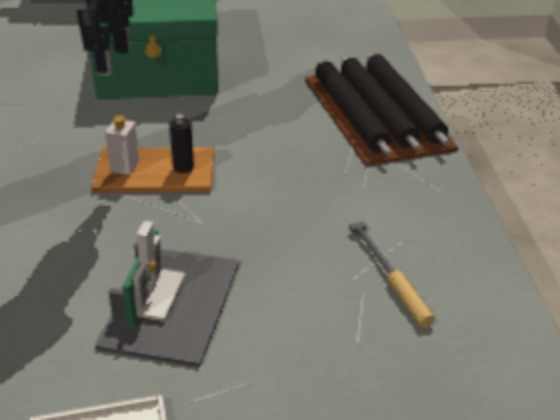

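The tin at (122,150) and the roll at (181,145) stand on the board, and the guide still hangs. On to the guide.

play_rows(commands=[[1.5, 3, 0, 0, 0, 0, -0.4], [3.3, 6.6, 0, 0, 0, 0, -0.4], [5.1, 10.2, 0, 0, 0, 0, -0.4], [6.9, 13.8, 0, 0, 0, 0, -0.4], [8.7, 17.4, 0, 0, 0, 0, -0.4]])

```text
time_s: 13.6
ee_pos: [0.4856, 0.0754, 0.1975]
tool_rot: [3.105, -0.476, -0.0]
contact_force: [0.3, 0.4, -0.2]
gripper_width: 0.0596
grip_force: 0.0
```

play_rows(commands=[[1.8, 3.6, 0, 0, 0, 0, -0.4], [3.4, 6.6, 0, 0, 0, 0, -0.4], [4.4, 8.9, 0, 0, 0, 0, -0.4], [4.6, 9.4, 0, 0, 0, 0, -0.4], [4.6, 9.4, 0, 0, 0, 0, -0.4]])

```text
time_s: 14.02
ee_pos: [0.5013, -0.0285, 0.1972]
tool_rot: [3.103, -0.484, -0.001]
contact_force: [-0.8, -0.4, -0.2]
gripper_width: 0.0599
grip_force: 0.0
```

play_rows(commands=[[0, 0, 0, 0, 0, 0, -0.4], [0, 0, 0, 0, 0, 0, -0.4], [0, 0, 0, 0, 0, 0, -0.4], [0, 0, 0, 0, 0, 0, -0.4]])

```text
time_s: 14.35
ee_pos: [0.5016, -0.0245, 0.1978]
tool_rot: [-3.106, 0.473, 0.0]
contact_force: [0.2, 0.0, -0.3]
gripper_width: 0.0598
grip_force: 0.0
```

```bash
python3 - <<'E'
from h import *
go([.503,-.0262,.101],72.5)
c=cam("wrist"); cv2.imwrite("pics/w3.png",c["pixels"]); P=cloud(c)
Rk=np.array([527.5,-34]);th=np.radians(-17.5);ex=np.array([np.cos(th),np.sin(th)]);ey=np.array([-np.sin(th),np.cos(th)])
q=P.reshape(-1,3)*1000; r=q[:,:2]-Rk; l=np.stack([r@ex,r@ey,q[:,2]],1)
def f(nm,x,y,z):
    m=(l[:,0]>x[0])&(l[:,0]<x[1])&(l[:,1]>y[0])&(l[:,1]<y[1])&(l[:,2]>z[0])&(l[:,2]<z[1]); s=l[m]
    if len(s)>5: 
        b=cv2.minAreaRect(s[:,:2].astype(np.float32)); w=np.round((np.percentile(s,2,0)+np.percentile(s,98,0))/2,1)
        print(nm,len(s),w,"ext",np.round(np.ptp(s,axis=0),1),np.round(b[0],1),round(b[2],1),"world",np.round(Rk+w[0]*ex+w[1]*ey,1))
f("griptop",(-50,0),(-30,30),(114,125));f("grip",(-50,0),(-30,30),(85,125)); f("base",(-80,80),(-110,110),(4,12)); f("boardtop",(-70,0),(-70,70),(69,73))
E
```

```text
t 14.35 pos [ 0.5016 -0.0245  0.1978] q [ 0.21  0.19 -0.28  1.94  0.06  1.02 -1.97] shift [0.19 0.12 9.68] turn [-0.     0.     0.003]
griptop 600 [-25.8   1.5 117.9] ext [12.1 25.8  7.5] [-25.7   1.3] 0.5 world [503.3 -24.8]
grip 932 [-25.8   1.5 103.9] ext [12.1 25.9 36.5] [-25.7   1.3] 0.5 world [503.3 -24.8]
base 16062 [-0.1  1.4  8.6] ext [129.9 190.5   5.8] [-1.7  1.4] 0.0 world [527.8 -32.6]
boardtop 680 [-31.4   1.1  71.3] ext [ 16.1 109.9   3.8] [-31.2   1.2] 89.8 world [497.9 -23.5]
```

View pics/w3.png

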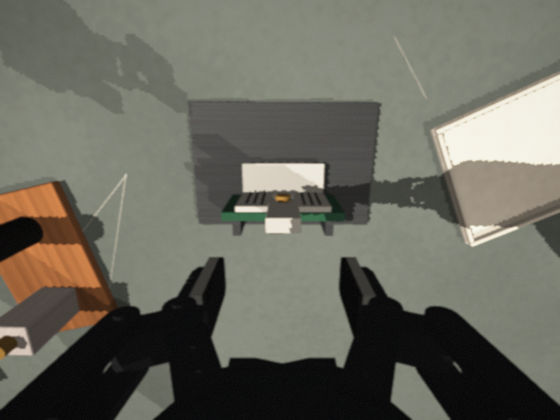

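The guide is centred under the jaws, its block at (283,215). Descending.

play_rows(commands=[[0.15, 0, 3, 0, 0, 0, -0.4], [0.15, 0, 6, 0, 0, 0, -0.4], [0.15, 0, 8, 0, 0, 0, -0.4], [0.15, 0, 8, 0, 0, 0, -0.4], [0.15, 0, 8, 0, 0, 0, -0.4]])

```text
time_s: 14.82
ee_pos: [0.5024, -0.0261, 0.1173]
tool_rot: [3.105, -0.476, -0.003]
contact_force: [-0.2, -0.3, 0.8]
gripper_width: 0.0595
grip_force: 0.0
```

```bash
python3 -c "
from h import *
go([.5033,-.0248,.1005],72.5)"
```

```text
t 14.82 pos [ 0.5024 -0.0261  0.1173] q [ 0.2   0.3  -0.27  2.01  0.1   0.84 -2.  ] shift [ 0.05 -0.15  1.68] turn [0.    0.002 0.001]
```

play_rows(commands=[[0.05, -0.12, 0.8, 0, 0, 0, -0.4], [0.05, -0.12, 1.7, 0, 0, 0, -0.4], [0.05, -0.12, 1.7, 0, 0, 0, -0.4], [0.05, -0.12, 1.7, 0, 0, 0, -0.2], [0.05, -0.12, 1.7, 0, 0, 0, 0.1]])

```text
time_s: 15.23
ee_pos: [0.5042, -0.0256, 0.1012]
tool_rot: [3.105, -0.477, 0.001]
contact_force: [0.1, 0.0, -0.9]
gripper_width: 0.0403
grip_force: 0.0
```

play_rows(commands=[[0, 0, 0, 0, 0, 0, 0.3], [0, 0, 0, 0, 0, 0, 0.5], [0, 0, 0, 0, 0, 0, 0.7], [0, 0, 0, 0, 0, 0, 0.7], [0, 0, 0, 0, 0, 0, 0.7]], squeeze=50)

```text
time_s: 15.65
ee_pos: [0.5043, -0.0256, 0.1013]
tool_rot: [-3.105, 0.477, -0.002]
contact_force: [-0.3, -0.1, 4.2]
gripper_width: 0.0254
grip_force: 49.1
```

play_rows(commands=[[0, 0, -0.7, 0, 0, 0, 0.7], [0, 0, -1.5, 0, 0, 0, 0.7], [0, 0, -2.2, 0, 0, 0, 0.7], [0, 0, -2.3, 0, 0, 0, 0.7], [0, 0, -2.3, 0, 0, 0, 0.7]])

```text
time_s: 16.07
ee_pos: [0.5041, -0.0256, 0.1245]
tool_rot: [-3.105, 0.477, -0.002]
contact_force: [1.4, -0.6, -1.0]
gripper_width: 0.0252
grip_force: 49.7
```

play_rows(commands=[[0, 0, 0, 0, 0, 0, 0.7], [0, 0, 0, 0, 0, 0, 0.7], [0, 0, 0, 0, 0, 0, 0.7]])

```text
time_s: 16.32
ee_pos: [0.5041, -0.0256, 0.1238]
tool_rot: [3.105, -0.477, 0.001]
contact_force: [1.6, -0.5, -1.6]
gripper_width: 0.0256
grip_force: 49.7
```

play_rows(commands=[[0.6, 0, 0, 0, 0, 0, 0.7], [1.3, 0, 0, 0, 0, 0, 0.7], [2, 0, 0, 0, 0, 0, 0.7], [2.7, 0, 0, 0, 0, 0, 0.7], [3.4, 0, 0, 0, 0, 0, 0.7]])

```text
time_s: 16.73
ee_pos: [0.5369, -0.0361, 0.1235]
tool_rot: [3.105, -0.477, -0.001]
contact_force: [0.4, -0.1, -2.0]
gripper_width: 0.0251
grip_force: 49.6
```

play_rows(commands=[[0.6, 0, 0, 0, 0, 0, 0.7], [0.6, 0, 0, 0, 0, 0, 0.7], [0.6, 0, 0, 0, 0, 0, 0.7]])

```text
time_s: 16.98
ee_pos: [0.5422, -0.0377, 0.1236]
tool_rot: [-3.105, 0.478, 0.001]
contact_force: [0.7, -0.7, -2.0]
gripper_width: 0.0257
grip_force: 49.6
```

```bash
python3 - <<'E'
from h import *
t=np.radians(-17.5); p=np.array([.4578,-.272])-.015*np.array([np.cos(t),np.sin(t)]); print(p)
go([*p,.2],72.5)
c=cam('side'); cv2.imwrite('pics/s3.png',cv2.resize(c['pixels'][180:380,140:420],None,fx=2,fy=2))
E
```

```text
[ 0.44349425 -0.26748941]
t 16.98 pos [ 0.5422 -0.0377  0.1236] q [ 0.2   0.35 -0.26  1.92  0.11  0.89 -1.99] shift [-2.51 24.88 -7.64] turn [0.    0.001 0.   ]
```

View pics/s3.png

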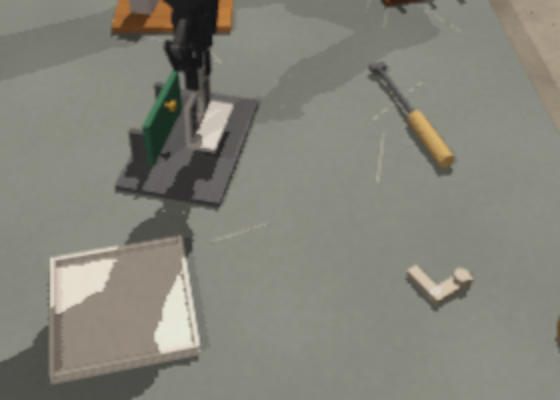

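The guide is off the screw, with the screw head visible at (171,104). I carry it to the tray.

play_rows(commands=[[0, 0, -1.5, 0, 0, 0, 0.7], [0, 0, -4, 0, 0, 0, 0.7], [0, 1, -6, 0, 0, 0, 0.7], [-0.2, 3.5, -7, 0, 0, 0, 0.7], [-0.5, 7, -7, 0, 0, 0, 0.7]])

```text
time_s: 17.45
ee_pos: [0.5189, -0.1, 0.197]
tool_rot: [-3.105, 0.466, -0.011]
contact_force: [-0.1, -1.1, -2.1]
gripper_width: 0.0254
grip_force: 49.6
```

play_rows(commands=[[-0.4, 3.9, 0, 0, 0, 0, 0.7], [-0.8, 7.8, 0, 0, 0, 0, 0.7], [-1.2, 11.7, 0, 0, 0, 0, 0.7], [-1.6, 15, 0, 0, 0, 0, 0.7], [-1.9, 17.2, 0, 0, 0, 0, 0.7]])

```text
time_s: 17.87
ee_pos: [0.4436, -0.2649, 0.1938]
tool_rot: [3.102, -0.483, -0.002]
contact_force: [0.6, -0.1, -3.1]
gripper_width: 0.0253
grip_force: 49.6
```

play_rows(commands=[[0, 0.5, 1, 0, 0, 0, 0.7], [0, 0.5, 3, 0, 0, 0, 0.7], [0, 0.5, 4, 0, 0, 0, 0.7], [0, 0.5, 4, 0, 0, 0, 0.7], [0, 0.5, 4, 0, 0, 0, 0.7]])

```text
time_s: 18.28
ee_pos: [0.4449, -0.2646, 0.1532]
tool_rot: [-3.105, 0.474, 0.003]
contact_force: [0.2, 0.3, -1.6]
gripper_width: 0.0254
grip_force: 49.5
```

```bash
python3 - <<'E'
from h import *
go([.4435,-.2675,.093],72.5)
E
```

```text
t 18.28 pos [ 0.4449 -0.2646  0.1532] q [ 0.56  0.27 -0.12  1.95  0.04  0.93 -1.46] shift [-0.03  0.32  6.02] turn [-0.001  0.002  0.002]
```

play_rows(commands=[[0, 0.2, 1.5, 0, 0, 0, 0.7], [0, 0.2, 3.5, 0, 0, 0, 0.7], [0, 0.2, 5, 0, 0, 0, 0.7], [0, 0.2, 5.4, 0, 0, 0, 0.7], [0, 0.2, 5.4, 0, 0, 0, 0.7]])

```text
time_s: 18.7
ee_pos: [0.4444, -0.2671, 0.0995]
tool_rot: [-3.105, 0.475, 0.002]
contact_force: [-0.1, 0.7, -1.6]
gripper_width: 0.0251
grip_force: 49.6
```

play_rows(commands=[[0, 0, 0, 0, 0, 0, 0.7], [0, 0, 0.2, 0, 0, 0, 0.7], [0, 0, 0.4, 0, 0, 0, 0.7], [0, 0, 0.4, 0, 0, 0, 0.7], [0, 0, 0.4, 0, 0, 0, 0.7]])

```text
time_s: 19.12
ee_pos: [0.4446, -0.268, 0.0962]
tool_rot: [3.105, -0.477, 0.001]
contact_force: [-0.9, -0.8, -1.5]
gripper_width: 0.0255
grip_force: 49.6
```

play_rows(commands=[[0, 0, 0.1, 0, 0, 0, 0.7], [0, 0, 0.2, 0, 0, 0, 0.7], [0, 0, 0.25, 0, 0, 0, 0.7], [0, 0, 0.25, 0, 0, 0, 0.7], [0, 0, 0.25, 0, 0, 0, 0.7]])

```text
time_s: 19.53
ee_pos: [0.4446, -0.2682, 0.0944]
tool_rot: [3.105, -0.477, 0.001]
contact_force: [-2.2, 0.1, 5.4]
gripper_width: 0.0252
grip_force: 50.7
```

play_rows(commands=[[0, 0, 0, 0, 0, 0, 0.35], [0, 0, 0, 0, 0, 0, 0.2], [0, 0, 0, 0, 0, 0, 0], [0, 0, 0, 0, 0, 0, -0.2], [0, 0, 0, 0, 0, 0, -0.4]])

```text
time_s: 19.95
ee_pos: [0.4445, -0.2679, 0.0933]
tool_rot: [3.105, -0.477, 0.0]
contact_force: [0.5, -0.2, 0.5]
gripper_width: 0.0596
grip_force: 0.0
```

play_rows(commands=[[0, 0, -2, 0, 0, 0, -0.4], [0, 0, -5, 0, 0, 0, -0.4], [0, 0, -8, 0, 0, 0, -0.4], [0, 0, -10, 0, 0, 0, -0.4], [0, 0, -10.5, 0, 0, 0, -0.4]])

```text
time_s: 20.37
ee_pos: [0.4466, -0.269, 0.2022]
tool_rot: [3.103, -0.477, 0.011]
contact_force: [0.7, 0.6, -0.8]
gripper_width: 0.0597
grip_force: 0.0
```

```bash
python3 - <<'E'
from h import *
go([.4555,.2695,.2],72.5)
c=cam('side'); cv2.imwrite('pics/s4.png',cv2.resize(c['pixels'][140:380,140:380],None,fx=2.4,fy=2.4)); P=cloud(c)[270:380,150:260].reshape(-1,3)*1000
for a,b in((94,115),(70,110),(5.5,12)):
    q=P[(P[:,2]>a-3)&(P[:,2]<b+3)]; print(a,len(q),np.round(np.median(q,0),1), np.round(P[P[:,2]>0][:,2].max(),1))
E
```

```text
t 20.37 pos [ 0.4466 -0.269   0.2022] q [ 0.56  0.21 -0.12  1.9   0.03  1.02 -1.44] shift [-1.532e+01 -5.164e+01  3.000e-02] turn [ 0.001 -0.007  0.   ]
94 149 [ 442.9 -272.6  108.1] 249.2
70 270 [ 443.4 -274.8   94.1] 249.2
5.5 4231 [ 470.3 -276.1    5.7] 249.2
```

View pics/s4.png

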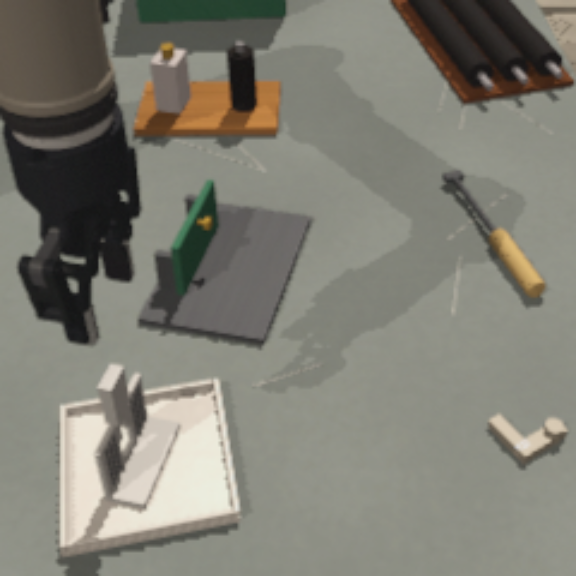

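The guide stands on its foot inside the tray at (115,440), clear of the rim, and the roll and tin are still upright. Going back for the tin.

play_rows(commands=[[-0.8, -2.7, 0, 0, 0, 0, -0.5], [-1.9, -6.5, 0, 0, 0, 0, -0.5], [-3, -10.3, 0, 0, 0, 0, -0.5], [-4.1, -14.1, 0, 0, 0, 0, -0.5], [-5.3, -17.9, 0, 0, 0, 0, -0.5]])

```text
time_s: 20.83
ee_pos: [0.4464, -0.0795, 0.1968]
tool_rot: [3.105, -0.478, -0.004]
contact_force: [0.6, 0.8, -0.1]
gripper_width: 0.0638
grip_force: 0.0
```

play_rows(commands=[[-1.1, -3.8, 0, 0, 0, 0, -0.5], [-2.2, -7.6, 0, 0, 0, 0, -0.5], [-3.3, -11.4, 0, 0, 0, 0, -0.5], [-4.5, -15.2, 0, 0, 0, 0, -0.5], [-5.6, -19, 0, 0, 0, 0, -0.5]])

```text
time_s: 21.25
ee_pos: [0.4498, 0.1183, 0.1969]
tool_rot: [3.104, -0.477, -0.003]
contact_force: [1.2, -0.1, 0.2]
gripper_width: 0.0638
grip_force: 0.0
```

```bash
python3 -c "
from h import *
go([.4555,.2695,.2],72.5)"
```

```text
t 21.25 pos [0.4498 0.1183 0.1969] q [ 0.06  0.14 -0.45  2.01  0.07  1.   -2.29] shift [ -3.99 -14.59  -0.33] turn [0.001 0.002 0.001]
```

play_rows(commands=[[-1.1, -3.8, 0, 0, 0, 0, -0.5], [-2.2, -7.6, 0, 0, 0, 0, -0.5], [-3.2, -11, 0, 0, 0, 0, -0.5], [-3.9, -13.5, 0, 0, 0, 0, -0.5], [-4, -14, 0, 0, 0, 0, -0.5]])

```text
time_s: 21.67
ee_pos: [0.453, 0.2681, 0.197]
tool_rot: [-3.104, 0.464, 0.004]
contact_force: [0.3, 1.4, 1.4]
gripper_width: 0.0642
grip_force: 0.0
```

play_rows(commands=[[0, 0, 0, 0, 0, 0, -0.5], [0, 0, 0, 0, 0, 0, -0.5], [0, 0, 0, 0, 0, 0, -0.5], [0, 0, 0, 0, 0, 0, -0.5]])

```text
time_s: 22.0
ee_pos: [0.4553, 0.2602, 0.1978]
tool_rot: [3.103, -0.481, -0.001]
contact_force: [-0.1, 0.4, 0.7]
gripper_width: 0.0643
grip_force: 0.0
```

```bash
python3 -c "
from h import *
go([.4555,.2695,.0735],72.5)"
```

```text
t 22.0 pos [0.4553 0.2602 0.1978] q [-0.15  0.26 -0.53  1.88  0.15  1.04 -2.62] shift [-0.26 -0.92 12.43] turn [ 0.002  0.    -0.002]
```

play_rows(commands=[[-0.25, -0.8, 2, 0, 0, 0, -0.5], [-0.25, -0.8, 4, 0, 0, 0, -0.5], [-0.25, -0.8, 6, 0, 0, 0, -0.5], [-0.25, -0.8, 6, 0, 0, 0, -0.5], [-0.25, -0.8, 6, 0, 0, 0, -0.5]])

```text
time_s: 22.42
ee_pos: [0.4548, 0.2691, 0.1377]
tool_rot: [3.103, -0.479, -0.002]
contact_force: [-0.4, 0.4, 0.2]
gripper_width: 0.0643
grip_force: 0.0
```

```bash
python3 -c "
from h import *
go([.4555,.2695,.0735],72.5)"
```

```text
t 22.42 pos [0.4548 0.2691 0.1377] q [-0.18  0.34 -0.52  1.93  0.21  0.92 -2.68] shift [ 0.06 -0.07  6.42] turn [ 0.002  0.001 -0.001]
```

play_rows(commands=[[0, 0, 2, 0, 0, 0, -0.5], [0, 0, 4.5, 0, 0, 0, -0.5], [0, 0, 6, 0, 0, 0, -0.5], [0, 0, 6.4, 0, 0, 0, -0.5], [0, 0, 6.4, 0, 0, 0, -0.5]])

```text
time_s: 22.83
ee_pos: [0.4554, 0.2703, 0.0745]
tool_rot: [3.105, -0.478, -0.0]
contact_force: [-0.5, -0.3, 0.6]
gripper_width: 0.0637
grip_force: 0.0
```

play_rows(commands=[[0, 0, 0, 0, 0, 0, -0.2], [0, 0, 0, 0, 0, 0, 0.1], [0, 0, 0, 0, 0, 0, 0.4], [0, 0, 0, 0, 0, 0, 0.5], [0, 0, 0, 0, 0, 0, 0.5]], squeeze=40)

```text
time_s: 23.25
ee_pos: [0.4563, 0.2712, 0.0761]
tool_rot: [-3.104, 0.477, -0.004]
contact_force: [-1.0, -0.5, 7.1]
gripper_width: 0.0396
grip_force: 41.6
```

```bash
python3 -c "
from h import *
go([.4555,.2695,.0735],72.5)
go([.5457,-.0790,.2],72.5)"
```

```text
t 23.25 pos [0.4563 0.2712 0.0761] q [-0.22  0.43 -0.49  1.98  0.28  0.8  -2.74] shift [-0.03  0.19  0.26] turn [-0.002 -0.003  0.   ]
t 23.25 pos [0.4563 0.2712 0.0761] q [-0.22  0.43 -0.49  1.98  0.28  0.8  -2.74] shift [ 19.08  30.7  -12.4 ] turn [-0.002 -0.003  0.   ]
```

play_rows(commands=[[0, 0, -2, 0, 0, 0, 0.5], [0, 0, -5, 0, 0, 0, 0.5], [0, 0, -8.5, 0, 0, 0, 0.5], [0, 0, -11.5, 0, 0, 0, 0.5], [0.3, 0.5, -12.5, 0, 0, 0, 0.5]])

```text
time_s: 23.67
ee_pos: [0.4581, 0.2681, 0.2044]
tool_rot: [-3.099, 0.473, -0.011]
contact_force: [1.3, 1.0, -1.5]
gripper_width: 0.0394
grip_force: 40.9
```

play_rows(commands=[[1.5, 2.5, 0, 0, 0, 0, 0.5], [3.5, 5.7, 0, 0, 0, 0, 0.5], [5.6, 9, 0, 0, 0, 0, 0.5], [7.6, 12.2, 0, 0, 0, 0, 0.5], [9.6, 15.5, 0, 0, 0, 0, 0.5]])

```text
time_s: 24.08
ee_pos: [0.5011, 0.0862, 0.1988]
tool_rot: [3.105, -0.477, -0.001]
contact_force: [0.4, 0.7, -1.8]
gripper_width: 0.0395
grip_force: 40.9
```

play_rows(commands=[[2, 3.2, 0, 0, 0, 0, 0.5], [4.1, 6.5, 0, 0, 0, 0, 0.5], [6.2, 9.9, 0, 0, 0, 0, 0.5], [8, 12.7, 0, 0, 0, 0, 0.5], [9.1, 14.6, 0, 0, 0, 0, 0.5]])

```text
time_s: 24.5
ee_pos: [0.5442, -0.0835, 0.1985]
tool_rot: [3.102, -0.485, -0.001]
contact_force: [0.2, -0.1, -2.3]
gripper_width: 0.0392
grip_force: 40.9
```

play_rows(commands=[[0, 0, 2, 0, 0, 0, 0.5], [0, 0, 5, 0, 0, 0, 0.5], [0, 0, 7, 0, 0, 0, 0.5], [0, 0, 7, 0, 0, 0, 0.5], [0, 0, 7, 0, 0, 0, 0.5]])

```text
time_s: 24.92
ee_pos: [0.5431, -0.0784, 0.128]
tool_rot: [3.105, -0.477, -0.005]
contact_force: [0.1, -0.3, -0.3]
gripper_width: 0.0397
grip_force: 40.8
```

```bash
python3 -c "
from h import *
go([.5457,-.0790,.0715],72.5)"
```

```text
t 24.92 pos [ 0.5431 -0.0784  0.128 ] q [ 0.32  0.36 -0.32  1.9   0.14  0.91 -1.93] shift [ 0.28 -0.03  5.65] turn [0.001 0.003 0.001]
```

play_rows(commands=[[0.2, 0, 1.5, 0, 0, 0, 0.5], [0.2, 0, 3.5, 0, 0, 0, 0.5], [0.2, 0, 4.8, 0, 0, 0, 0.5], [0.2, 0, 5.3, 0, 0, 0, 0.5], [0.2, 0, 5.3, 0, 0, 0, 0.5]])

```text
time_s: 25.33
ee_pos: [0.5464, -0.0788, 0.0765]
tool_rot: [3.105, -0.477, -0.0]
contact_force: [-0.7, 0.7, -0.7]
gripper_width: 0.0395
grip_force: 40.8
```

play_rows(commands=[[0, 0, 0, 0, 0, 0, 0.5], [0, 0, 0.1, 0, 0, 0, 0.5], [0, 0, 0.25, 0, 0, 0, 0.5], [0, 0, 0.25, 0, 0, 0, 0.5], [0, 0, 0.25, 0, 0, 0, 0.5]])

```text
time_s: 25.75
ee_pos: [0.5466, -0.0789, 0.0742]
tool_rot: [3.105, -0.477, 0.001]
contact_force: [0.3, -0.6, -1.3]
gripper_width: 0.0393
grip_force: 40.8
```

play_rows(commands=[[0, 0, 0.1, 0, 0, 0, 0.5], [0, 0, 0.2, 0, 0, 0, 0.5], [0, 0, 0.25, 0, 0, 0, 0.5], [0, 0, 0.25, 0, 0, 0, 0.5], [0, 0, 0.25, 0, 0, 0, 0.5]])

```text
time_s: 26.17
ee_pos: [0.5467, -0.0789, 0.0721]
tool_rot: [3.105, -0.477, 0.001]
contact_force: [-2.7, -0.2, 4.9]
gripper_width: 0.0394
grip_force: 41.3
```

Touchdown at the tin's original spot. I release, rise and return for the roll.

play_rows(commands=[[0, 0, 0, 0, 0, 0, -0.1], [0, 0, 0, 0, 0, 0, -0.2], [0, 0, 0, 0, 0, 0, -0.4], [0, 0, 0, 0, 0, 0, -0.4], [0, 0, 0, 0, 0, 0, -0.4]])

```text
time_s: 26.58
ee_pos: [0.5464, -0.0788, 0.0712]
tool_rot: [3.105, -0.477, -0.0]
contact_force: [-0.3, 0.6, 0.4]
gripper_width: 0.0595
grip_force: 0.0
```

play_rows(commands=[[0, 0, -2, 0, 0, 0, -0.4], [0, 0, -5, 0, 0, 0, -0.4], [0, 0, -8, 0, 0, 0, -0.4], [0, 0, -11, 0, 0, 0, -0.4], [0, 0, -13, 0, 0, 0, -0.4]])

```text
time_s: 27.0
ee_pos: [0.5475, -0.0788, 0.2043]
tool_rot: [-3.105, 0.477, -0.006]
contact_force: [0.5, 0.4, 0.2]
gripper_width: 0.0596
grip_force: 0.0
```

play_rows(commands=[[-1, -3, 0, 0, 0, 0, -0.4], [-2.2, -6.9, 0, 0, 0, 0, -0.4], [-3.4, -10.8, 0, 0, 0, 0, -0.4], [-4.6, -14.7, 0, 0, 0, 0, -0.4], [-5.8, -18.6, 0, 0, 0, 0, -0.4]])

```text
time_s: 27.42
ee_pos: [0.5466, 0.1177, 0.2014]
tool_rot: [3.105, -0.478, 0.001]
contact_force: [1.5, -0.3, -1.0]
gripper_width: 0.0597
grip_force: 0.0
```

```bash
python3 -c "
from h import *
go([.5472,.2606,.2],72.5)"
```

```text
t 27.42 pos [0.5466 0.1177 0.2014] q [ 0.06  0.3  -0.43  1.81  0.14  1.06 -2.29] shift [ -4.24 -13.65   0.14] turn [ 0.    -0.001  0.   ]
```

play_rows(commands=[[-1.1, -3.8, 0, 0, 0, 0, -0.4], [-2.2, -7.6, 0, 0, 0, 0, -0.4], [-3.4, -11, 0, 0, 0, 0, -0.4], [-4.1, -13, 0, 0, 0, 0, -0.4], [-4.1, -13.3, 0, 0, 0, 0, -0.4]])

```text
time_s: 27.83
ee_pos: [0.5456, 0.2622, 0.2014]
tool_rot: [-3.103, 0.463, 0.002]
contact_force: [-0.2, 0.8, 0.4]
gripper_width: 0.0599
grip_force: 0.0
```

play_rows(commands=[[0, 0, 0, 0, 0, 0, -0.4], [0, 0, 2, 0, 0, 0, -0.4], [0, 0, 5, 0, 0, 0, -0.4], [0, 0, 5, 0, 0, 0, -0.4], [0, 0, 5, 0, 0, 0, -0.4]])

```text
time_s: 28.25
ee_pos: [0.5471, 0.2523, 0.1499]
tool_rot: [3.101, -0.481, -0.005]
contact_force: [0.9, -0.7, 1.2]
gripper_width: 0.0598
grip_force: 0.0
```

```bash
python3 -c "
from h import *
go([.5472,.2606,.079],72.5)"
```

```text
t 28.25 pos [0.5471 0.2523 0.1499] q [-0.15  0.44 -0.46  1.75  0.22  1.01 -2.57] shift [-0.23 -0.82  7.08] turn [ 0.004  0.002 -0.002]
```

play_rows(commands=[[-0.2, -0.7, 1, 0, 0, 0, -0.4], [-0.2, -0.7, 2.5, 0, 0, 0, -0.4], [-0.2, -0.7, 5, 0, 0, 0, -0.4], [-0.2, -0.7, 7, 0, 0, 0, -0.4], [-0.2, -0.7, 7, 0, 0, 0, -0.4]])

```text
time_s: 28.67
ee_pos: [0.5462, 0.2614, 0.0785]
tool_rot: [3.102, -0.477, -0.007]
contact_force: [-1.1, 0.2, -0.3]
gripper_width: 0.0599
grip_force: 0.0
```

play_rows(commands=[[0, 0, 0, 0, 0, 0, -0.1], [0, 0, 0, 0, 0, 0, 0.3], [0, 0, 0, 0, 0, 0, 0.6], [0, 0, 0, 0, 0, 0, 0.6], [0, 0, 0, 0, 0, 0, 0.6]], squeeze=40)

```text
time_s: 29.08
ee_pos: [0.5492, 0.2632, 0.0831]
tool_rot: [-3.103, 0.477, -0.005]
contact_force: [0.6, 0.3, 5.1]
gripper_width: 0.0329
grip_force: 39.5
```

```bash
python3 -c "
from h import *
go([.5472,.2606,.079],72.5)
go([.569,-.0088,.2],72.5)"
```

```text
t 29.08 pos [0.5492 0.2632 0.0831] q [-0.19  0.52 -0.43  1.79  0.28  0.89 -2.62] shift [-0.11  0.31  0.41] turn [-0.002 -0.003  0.   ]
t 29.08 pos [0.5492 0.2632 0.0831] q [-0.19  0.52 -0.43  1.79  0.28  0.89 -2.62] shift [ 10.09  25.32 -11.72] turn [-0.002 -0.003  0.   ]
```

play_rows(commands=[[0, 0, -2, 0, 0, 0, 0.6], [0, 0, -5, 0, 0, 0, 0.6], [0, 0, -8.5, 0, 0, 0, 0.6], [0, 0, -11.5, 0, 0, 0, 0.6], [0.3, 0.7, -12, 0, 0, 0, 0.6]])

```text
time_s: 29.5
ee_pos: [0.5509, 0.2588, 0.2078]
tool_rot: [-3.098, 0.472, -0.013]
contact_force: [0.8, 1.1, -0.4]
gripper_width: 0.033
grip_force: 39.8
```

play_rows(commands=[[1.3, 3.3, 0, 0, 0, 0, 0.6], [2.8, 7, 0, 0, 0, 0, 0.6], [4.2, 10.6, 0, 0, 0, 0, 0.6], [5.7, 14.3, 0, 0, 0, 0, 0.6], [7.2, 18, 0, 0, 0, 0, 0.6]])

```text
time_s: 29.92
ee_pos: [0.5627, 0.0595, 0.201]
tool_rot: [3.105, -0.476, -0.0]
contact_force: [1.3, -0.7, -1.2]
gripper_width: 0.0331
grip_force: 39.8
```

play_rows(commands=[[1.2, 3.2, 0, 0, 0, 0, 0.6], [2.3, 5.7, 0, 0, 0, 0, 0.6], [2.6, 6.6, 0, 0, 0, 0, 0.6], [2.6, 6.6, 2, 0, 0, 0, 0.6], [2.6, 6.6, 4, 0, 0, 0, 0.6]])

```text
time_s: 30.33
ee_pos: [0.5691, -0.0101, 0.1618]
tool_rot: [-3.104, 0.481, -0.005]
contact_force: [-0.3, 0.4, -1.6]
gripper_width: 0.0333
grip_force: 40.0
```

play_rows(commands=[[0, 0, 2, 0, 0, 0, 0.6], [0, 0, 2, 0, 0, 0, 0.6], [0, 0, 2, 0, 0, 0, 0.6]])

```text
time_s: 30.58
ee_pos: [0.5672, -0.0086, 0.1403]
tool_rot: [3.105, -0.476, -0.005]
contact_force: [0.5, 0.6, -1.1]
gripper_width: 0.0332
grip_force: 39.9
```

```bash
python3 -c "
from h import *
go([.5705,-.009,.0785],72.5)"
```

```text
t 30.58 pos [ 0.5672 -0.0086  0.1403] q [ 0.23  0.38 -0.36  1.84  0.16  0.95 -2.08] shift [ 0.35 -0.06  6.18] turn [0.001 0.003 0.001]
```

play_rows(commands=[[0.2, 0, 1.5, 0, 0, 0, 0.6], [0.2, 0, 3.5, 0, 0, 0, 0.6], [0.2, 0, 5, 0, 0, 0, 0.6], [0.2, 0, 5.7, 0, 0, 0, 0.6], [0.2, 0, 5.7, 0, 0, 0, 0.6]])

```text
time_s: 31.0
ee_pos: [0.5698, -0.0094, 0.0839]
tool_rot: [3.105, -0.476, -0.002]
contact_force: [-0.2, -0.8, -2.1]
gripper_width: 0.0333
grip_force: 39.9
```

play_rows(commands=[[0, 0, 0, 0, 0, 0, 0.6], [0, 0, 0.1, 0, 0, 0, 0.6], [0, 0, 0.25, 0, 0, 0, 0.6], [0, 0, 0.25, 0, 0, 0, 0.6], [0, 0, 0.25, 0, 0, 0, 0.6]])

```text
time_s: 31.42
ee_pos: [0.5705, -0.0098, 0.0823]
tool_rot: [3.105, -0.477, 0.001]
contact_force: [0.8, -0.4, -1.3]
gripper_width: 0.0332
grip_force: 39.9
```

play_rows(commands=[[0, 0, 0.1, 0, 0, 0, 0.6], [0, 0, 0.2, 0, 0, 0, 0.6], [0, 0, 0.3, 0, 0, 0, 0.6], [0, 0, 0.3, 0, 0, 0, 0.6], [0, 0, 0.3, 0, 0, 0, 0.6]])

```text
time_s: 31.83
ee_pos: [0.5705, -0.0099, 0.0792]
tool_rot: [3.105, -0.477, 0.001]
contact_force: [-0.2, -0.0, 3.1]
gripper_width: 0.0332
grip_force: 40.1
```

play_rows(commands=[[0, 0, 0.05, 0, 0, 0, 0.6], [0, 0, 0.05, 0, 0, 0, 0.1], [0, 0, 0.05, 0, 0, 0, -0.1], [0, 0, 0.05, 0, 0, 0, -0.3], [0, 0, 0.05, 0, 0, 0, -0.35]])

```text
time_s: 32.25
ee_pos: [0.57, -0.0096, 0.078]
tool_rot: [3.105, -0.477, -0.001]
contact_force: [1.2, -0.6, -0.6]
gripper_width: 0.0573
grip_force: 0.0
```

play_rows(commands=[[0, 0, 0, 0, 0, 0, -0.35], [0, 0, -2, 0, 0, 0, -0.35], [0, 0, -5, 0, 0, 0, -0.35], [0, 0, -8, 0, 0, 0, -0.35], [0, 0, -12, 0, 0, 0, -0.35]])

```text
time_s: 32.67
ee_pos: [0.5684, -0.0098, 0.1975]
tool_rot: [3.105, -0.477, -0.007]
contact_force: [-0.1, -1.4, 0.6]
gripper_width: 0.0576
grip_force: 0.0
```

play_rows(commands=[[-3, -1, -2, 0, 0, 0, -0.35], [-7, -2, -4, 0, 0, 0, -0.35], [-10, -3, -4, 0, 0, 0, -0.35], [-10, -3, -4, 0, 0, 0, -0.35], [-10, -3, -4, 0, 0, 0, -0.35]])

```text
time_s: 33.08
ee_pos: [0.4828, 0.05, 0.2389]
tool_rot: [3.105, -0.472, 0.002]
contact_force: [0.4, 0.1, 0.3]
gripper_width: 0.0576
grip_force: 0.0
```

```bash
python3 - <<'E'
from h import *
c=cam("scene"); cv2.imwrite("pics/e1.png",cv2.resize(c["pixels"][120:330,80:360],None,fx=2.5,fy=2.5)); 
Rk=np.array([527.5,-34]);th=np.radians(-17.5);ex=np.array([np.cos(th),np.sin(th)]);ey=np.array([-np.sin(th),np.cos(th)])
P=cloud(c)[158:225,205:290].reshape(-1,3)*1000; r=P[:,:2]-Rk; l=np.stack([r@ex,r@ey,P[:,2]],1)
def f(nm,x,y,z):
    m=(l[:,0]>x[0])&(l[:,0]<x[1])&(l[:,1]>y[0])&(l[:,1]<y[1])&(l[:,2]>z[0])&(l[:,2]<z[1]); s=l[m]
    if len(s): print(nm,m.sum(),"mid",np.round((np.percentile(s,3,0)+np.percentile(s,97,0))/2,1))
f("rolltop",(5,55),(10,65),(84,92));f("journal",(5,55),(10,65),(94,104));f("tintop",(5,55),(-65,-12),(76,84));f("cap",(5,55),(-65,-12),(87,98))
E
```

```text
rolltop 69 mid [32.9 31.8 87.2]
journal 12 mid [29.3 32.1 96.6]
tintop 103 mid [ 32.8 -38.6  78.8]
cap 29 mid [ 31.  -39.   91.2]
```

View pics/e1.png

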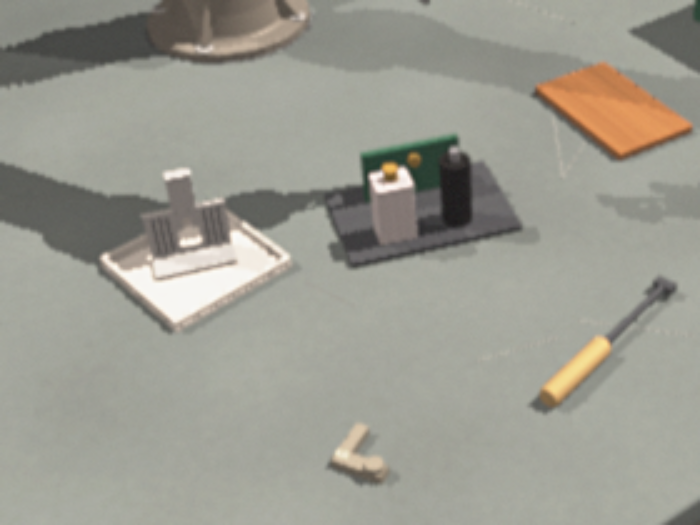

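The guide is in the tray at (180,220), and the tin (393,205) and roll (455,187) stand upright within about 4 mm of where they started. The iron and rocker look unmoved. Handing in.

```bash
python3 -c "
from h import *
print(manip.hand_in())"
```

```text
the job is handed in; nothing more can be done
None
```

I handed in the job at about 33 s (no verdict came back): the guide stands on its foot inside the tray, the roll and tin are upright on the rack within about 4 mm of where they stood, and the iron and rocker were not touched.

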